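# Load a paste syringe into the bench dispenser

## Task

Load the white syringe with the blue plunger into the bench dispenser: lower it crosswise into the slotted holder so that its flange sits in the groove behind the slotted plate and the barrel lies fully home, and let go of it. Then slide the pusher by its orange tab up against the plunger and press it snug for a moment (about 5 N at the tab), so that the slack is taken up, without pushing the plunger in. Work gently: do not force the flange, and leave the spare syringe and the other things on the bench as they are.

Things in the scene. Friction and masses are not known exactly. Their poses are not given: they have to be found in the camera images.
- syringe: Milky white paste syringe with blue plunger and orange cap, about 67 g, level in one of the rest's two berths. Origin on its axis in the middle of the flange's thickness; y axis along the barrel, nozzle to -y, plunger to +y; its roll does not matter. Barrel 24 mm across to y = -98 mm, cap to -118; round flange 40 mm across, 3 mm thick. Brittle: put it in with under 15 N.
- barrel_mid (a point): Point on the white syringe's axis 47 mm ahead (-y) of the flange's middle: a good place to pinch the 24 mm barrel from above, midway between the rest's two supports, which stand 34 mm either side of it (8 mm thick) and rise to the axis height.
- plunger_head (a point): Centre of the rear (+y) face of the plunger's round head, 26 mm across, 48 mm behind the flange's middle.
- plunger (a joint): How far the plunger has been pressed into the barrel (m): 0 at the start. Stiff: it moves only above about 10 N. More than 1.5 mm counts as paste pressed out.
- pump: Dark grey bench syringe dispenser, fixed, 345 x 124 mm. Origin on the table top below the seat's axis; y along the seat, horizontal, nozzle end at -y, drive housing (112 mm high) from y = 150 mm to +y. A seated barrel lies along y at x = 0, axis at z = 75 mm, nozzle to -y, on an aluminium V support at y = -84 to -76 mm and in the slot of the aluminium flange holder.
- seat (a point): Seat axis (z = 75 mm) at the NOMINAL rear face of the holder's upright slotted plate. The plate is 12 mm thick (y = -12 to 0), cheeks up to z = 91 mm, U slot 27 mm wide, flared, open on top; the barrel stops on its floor. Not reported: the holder is clamped by hand, so plate, groove and lip all stand up to 6 mm to +y or -y of nominal; find the plate's rear face by feel (or sight).
- lip (a point): Nominal top middle of the dark keeper lip behind the slotted plate (y = 4.5 to 15.5 mm, top at z = 67 mm, 60 mm wide); it shifts with the holder. Between plate and lip is the 4.5 mm wide flange groove. The flange clears the lip while the barrel's axis is above z = 87 mm; there it can be drawn to -y against the plate and then slid down into the groove.
- grip_gap (a point): Point on the seat's axis 45 mm ahead (-y) of the nominal plate: nothing stands above z = 50 mm from y = -75 to -19 mm, so here the fingers have room about the barrel.
- pusher: Black pusher block, 108 mm wide, 24 mm thick, sliding along the pump's y on two rods with about 2 N of drag; stays where left. Starts far back (+y); push it to -y. Origin at table level below its middle, axes as the pump's. Orange tab on top, 16 mm wide (x), 18 mm (y), from z = 88 to 122 mm, to be pinched across x from above; the block is 88 mm high.
- pusher_face (a point): Centre of the pusher's front face, which meets the plunger head; 12 mm to -y of the block's middle, 75 mm above the table; axes as the pump's.
- rest: Grey bench rest for syringes, fixed, base 180 x 95 x 8 mm, two berths 90 mm apart along its x, barrels lying along its y with their axes 45 mm above the table. Origin at the middle of its underside.
- spare: Spare syringe of the same size in the other berth: amber barrel, black plunger, white cap. Leave it.
- driver: Screwdriver with a red handle, 200 mm long, lying on the bench. Leave it.
- adapter: Small black plug adapter, 45 x 32 x 40 mm, standing on the bench. Leave it.
- spool: Aluminium solder spool, 60 mm in diameter, 40 mm high, standing on the bench. Leave it.
- shell0: Small steel connector shell, 34 x 14 x 7 mm, one of three lying on the bench. Leave it.
- shell1: Small steel connector shell, 34 x 14 x 7 mm, one of three lying on the bench. Leave it.
- shell2: Small steel connector shell, 34 x 14 x 7 mm, one of three lying on the bench. Leave it.
Not all that is in view belongs to the job. Leave any green, purple or yellow look-alike of the syringe alone.

How it is judged (in metres and radians):
On the way, in this order (a step that is already met when the one before it is completed fails the run):
1. the syringe lies fully home in the dispenser, flange in the groove behind the slotted plate, and is let go (z of syringe in the frame of pump between 0.072 and 0.0775 m and x of syringe in the frame of pump between -0.003 and 0.003 m and y of syringe in the frame of pump between -0.006 and 0.01 m and angle between the y axis of syringe and the y axis of pump, either way round below 0.05 rad and contact force between the fingers and syringe below 0.05 N), for 0.2 s.
2. the pusher presses the plunger snug (over 1.5 N) for 0.2 s (contact force between pusher and syringe above 1.5 N and contact force between the fingers and syringe below 0.05 N), for 0.2 s.
At the end, for the whole second after the job is handed in: The white syringe rests in the dispenser: parallel to the seat within 0.05 rad, within 3 mm sideways and 2.5 mm of its home height, flange in the groove (its middle -6 to +10 mm along y in the pump's frame), the pusher's face within 2 mm of the plunger head (z of syringe in the frame of pump between 0.072 and 0.0775 m and x of syringe in the frame of pump between -0.003 and 0.003 m and y of syringe in the frame of pump between -0.006 and 0.01 m and angle between the y axis of syringe and the y axis of pump, either way round below 0.05 rad and y of plunger_head in the frame of pusher_face between -0.002 and 0.002 m and linear speed of syringe below 0.01 m/s); the robot touches nothing.
It fails at once if syringe forced against the dispenser (over 15 N) while it is put in (contact force between syringe and pump above 15 N and contact force between pusher and syringe below 0.5 N).
It fails at once if plunger pushed in more than 1.5 mm (value of joint plunger above 0.0015 m).
It fails at once if the spare syringe or another thing on the bench moved over 20 mm (distance of any of spare, driver, adapter, spool, shell0, shell1, shell2 from where it was at the start of the episode above 0.02 m).
It also fails if it takes over 58 s, if anything falls off the work surface, if the arm or the gripper's body presses on something with over 40 N, if the wrist force passes 120 N, or if a joint passes its speed limit or range.

## Robot

A 6-joint arm with a two-finger parallel gripper is mounted at the origin on the work surface. World frame = base frame: x ahead of the robot, y to its left, z up, the work surface at z = 0. Lengths are in mm, angles in rad, forces in N, time in s.
With the tool pointing down it reaches from about 200 to 875 mm from the base axis. Payload 3.4 kg.
Tool frame: the origin (TCP) lies where the fingers leave the gripper's body, on its centre line; the fingertips stand ahead of it and the grasp point (between the pads) lies 78 mm ahead of it (env.nose_length is the z of the fingertips in the tool frame, in mm); z points along the fingers, y is the line along which they close (so a half turn about z gives the same grasp; the last joint's range is limited). The gripper opens to 94 mm and grips with 3 to 60 N. Pads are 16 mm wide; open, the fingers measure 119 mm over their backs; the gripper's body (75 mm by 177 mm) begins 78 mm behind the grasp point.
Start: joints at [1.175, 0.276, 1.505, -0, 1.361, -0.121], TCP at [156.042, 553.449, 302.693] pointing down, gripper open.
Joint ranges: [-2.89, 2.89], [-0.75, 2.08], [0.22, 2.7], [-1.18, 4.32], [0.11, 2.71], [-2.7, 2.7]. Speed limits (rad/s): [2.57, 2.57, 3.14, 3.14, 3.14, 3.14].

## Interface

Orientations are given as a unit quaternion [w, x, y, z].
In Python, from plant import env, cams, job gives the robot as it stands.
- The arm moves only by the tool servo_tool, never from a script. Its argument "series" is a list of rows, each a list of 3 entries, a list of its own where there are three numbers: the closure in counts, from 0 (fully open) to 255 (shut), then the shift along the world's x, y, z in mm, then the turn, a rotation vector about the world's x, y, z in rad. A call has 1 to 8 rows; each row is the pose to reach, as a shift and turn from the pose commanded when the call began; what a row does not reach only later rows make up. A row lasts 1/10 s, in which the tool goes at most 50 mm and 8.59 degrees, less where a joint would pass 70% of its speed; a pose out of reach is approached as far as the arm can. A call with a gripper value outside its range is refused whole. The fingers move at their own pace and stop on an object; "force" is the grip in N (left out, the last holds). Time passes only in rows, so rows that repeat a pose let the fingers close. It gives the time, the measured TCP pose, the force, the opening and the grip force at its end, in the units of the state.
- env.get_obs(): the state, without advancing time (a new reading comes with each control period).
- cams.camera(name): name is "scene" or "top" or "wrist"; returns (picture, depth): 420x560x3 uint8, red, green, blue; 420x560 float32, mm along the optical axis (not along the pixel's ray), 0 where there is no reading.
- cams.get_calibration(name): a dict with "fovy" (degrees; the focal length in pixels is half the picture's height over the tangent of half this angle, whatever the lens; pixels are square), "cx", "cy" (the principal point, pixels), "R" (3x3) and "t" (3): a world point X has camera coordinates R X + t. Camera axes: x right, y down, z forward; pixel columns grow to the right and rows downward; lengths in mm; the calibration is good to about 2 mm. A picture is of the moment at which its call begins: read the wrist's pose just before it. get_calibration takes no time and is no camera call; for the wrist camera it gives the pose at the moment of the call.
- job.finish_job(): hands the job in; it is judged then, once.
The state is a dict: "time": time; "q": joint angles; "joint_vel": joint speeds; "joint_efforts": joint torques, N m; "position": TCP position; "eef_rot": TCP orientation; "force": force on the tool from outside, world axes, zero at the start; "moment": the same for the moment, N m; "finger_gap": finger opening in mm; "grasp_force": force on a finger pad.
Only numpy, scipy, OpenCV 4.12 (cv2) and the standard library are available. Lean on these libraries where they do the work, as an engineer would, in place of code of your own. Each camera call takes 0.05 s, during which the arm holds its last target. There are 200 camera calls.

## Working session

There is one attempt and no reset: what is moved stays moved. The work goes in short steps, Python scripts to look and compute and a tool call to move; the robot and the scene stay as the last step left them, time stands still between calls to the robot, and variables do not carry over. Pictures are saved under pics/ and viewed, at most 10 in all, crops included, and the job is handed in when it is done.

Besides the shell and the picture viewer there is one more tool, called after ">>>" in YAML: its name, and indented under it one key for each argument. servo_tool: Moves the arm, as the interface text tells. Its arguments: {"type":"object","properties":{"series":{"type":"array","items":{"type":"array"}},"force":{"type":"number"}},"required":["series"]}

```bash
mkdir -p pics; ls; cat > h.py <<'E'
import numpy as np, cv2
from plant import env,cams,job
def cal(n):
    c=cams.get_calibration(n); f=210/np.tan(np.radians(c["fovy"])/2)
    return f,c["cx"],c["cy"],np.array(c["R"]),np.array(c["t"])
def pts(n,depth,uv,C=None):
    f,cx,cy,R,t=C or cal(n); uv=np.atleast_2d(uv); out=[]
    for u,v in uv:
        d=depth[int(v),int(u)]; out.append(R.T@(np.array([(u-cx)/f*d,(v-cy)/f*d,d])-t))
    return np.array(out)
def cloud(n,depth,C=None):
    f,cx,cy,R,t=C or cal(n); v,u=np.mgrid[:420,:560]
    return (np.stack([(u-cx)/f*depth,(v-cy)/f*depth,depth],-1)-t)@R
def plane(n,uv,z,C=None):
    f,cx,cy,R,t=C or cal(n); c=-R.T@t; out=[]
    for u,v in np.atleast_2d(uv):
        r=R.T@np.array([(u-cx)/f,(v-cy)/f,1]); out.append(c+r*(z-c[2])/r[2])
    return np.array(out)
E
python3 - <<'E'
from h import *
for n in("top","scene"):
    p,d=cams.camera(n); np.savez(f"{n}.npz",p=p,d=d); cv2.imwrite(f"pics/{n}0.png",cv2.resize(p[:,:,::-1],(800,600)))
    f,cx,cy,R,t=cal(n); print(n,f,cx,cy,R.round(3).tolist(),(-R.T@t).round(), (d==0).mean())
print(env.get_obs(),env.nose_length)
E
```

```text
pics
top 528.3413365673226 286.81971309263963 212.64866482988643 [[0.028, -1.0, 0.009], [-0.994, -0.029, -0.105], [0.105, -0.006, -0.994]] [ 400. -100. 1358.] 0.0038818027210884352
scene 460.5005285212316 278.1994758103491 204.7149817849744 [[0.875, 0.485, -0.01], [0.278, -0.518, -0.809], [-0.397, 0.705, -0.588]] [ 1042. -1059.   871.] 0.004064625850340136
{'time': 0.1, 'q': array([ 1.17498941e+00,  2.76528770e-01,  1.50593483e+00,  2.20936774e-05,
        1.36069298e+00, -1.21000926e-01]), 'joint_vel': array([-7.43442909e-04, -3.94523564e-04, -1.55962171e-03, -8.79120908e-04,
       -1.24634979e-03, -2.04955401e-05]), 'joint_efforts': array([ 1.43532321e-03, -4.05451727e+01, -2.37781012e+01,  7.03621097e-02,
        2.97637435e-02, -3.87087550e-05]), 'position': array([155.90740396, 553.12748598, 301.92138854]), 'eef_rot': array([-2.10264597e-04,  1.36973299e-01,  9.90574431e-01, -7.53240879e-04]), 'force': array([0.02003923, 0.80730962, 0.42403696]), 'moment': array([-0.01056863, -0.03008925, -0.01657947]), 'grasp_force': 0.0, 'finger_gap': 93.97670708434363} 97.19999999999999
```

View pics/top0.png

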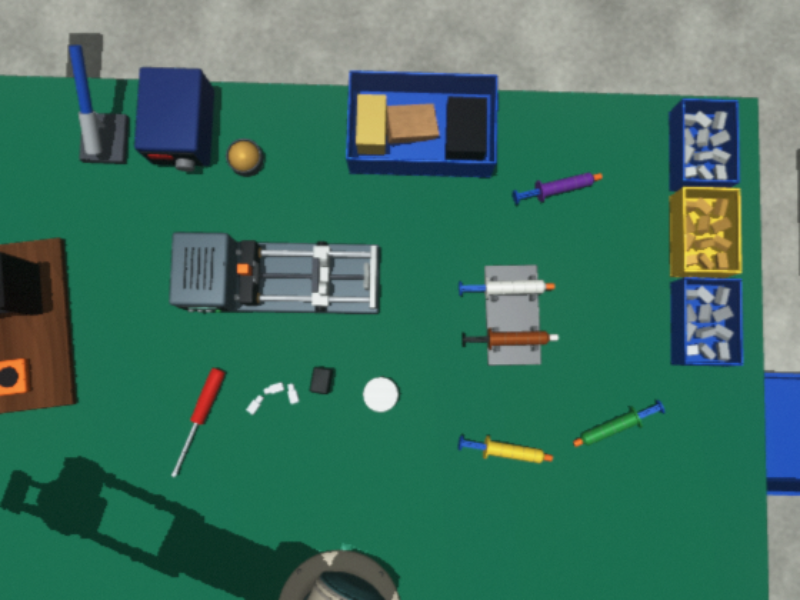

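View pics/scene0.png

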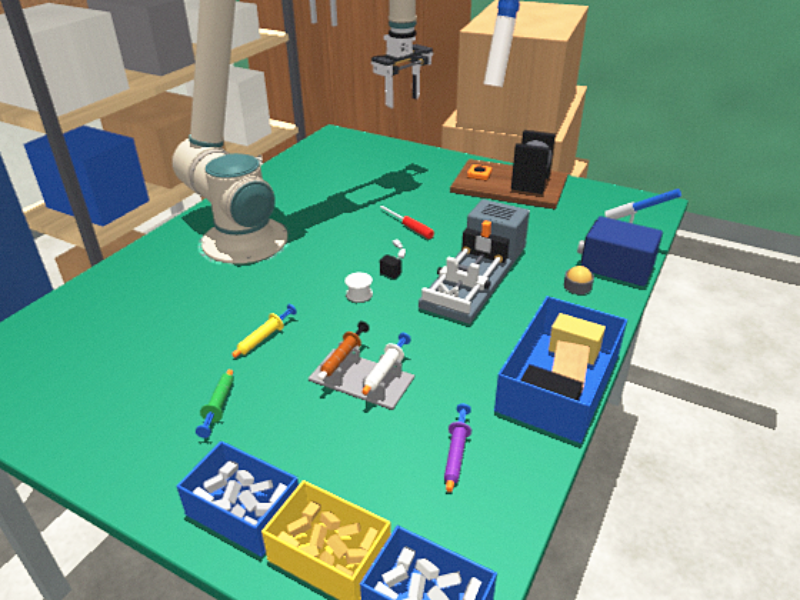

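The top view (800 px scale) shows the white syringe with blue plunger at (515,287). Things that could be mistaken for it: amber spare (520,338), yellow (515,450), green (620,425) and purple (565,187). The pump spans (172–380, 232–312), with its orange tab at (243,268). I choose the one at (515,287).

```bash
python3 - <<'E'
from h import *
z=np.load("top.npz"); p,d=z["p"],z["d"]; P=cloud("top",d); C=cal("top")
hsv=cv2.cvtColor(p,cv2.COLOR_RGB2HSV); H,S,V=[hsv[...,i].astype(int) for i in range(3)]
X,Y,Z=P[...,0],P[...,1],P[...,2]
v,u=np.mgrid[:420,:560]
box=(u>318)&(u<392)&(v>193)&(v<212)
def fit(m):
    c=np.argwhere(m)[:,::-1]; print(len(c),c.mean(0),c.min(0),c.max(0)); return c
w=fit(box&(S<50)&(V>150)); b=fit(box&(H>100)&(H<125)&(S>120)); o=fit(box&(H<20)&(S>150)&(V>120))
for c,zz in((w,50),(b,45),(o,45)): print(plane("top",[c.mean(0)],zz), np.median(Z[c[:,1],c[:,0]]))
uv=np.vstack([w,b,o]); A=plane("top",uv,47)
l=cv2.fitLine(A[:,:2].astype(np.float32),cv2.DIST_HUBER,0,.01,.01).ravel(); print("syr line",l,"ylims",A[:,1].min(),A[:,1].max())
# pump
t=fit((u>155)&(u<185)&(v>175)&(v<205)&(H<20)&(S>180)&(V>150)); print("tab",plane("top",[t.mean(0)],122),np.median(Z[t[:,1],t[:,0]]),plane("top",[t.min(0),t.max(0)],122))
pb=(u>112)&(u<272)&(v>155)&(v<225)
hs=fit(pb&(Z>104)&(Z<118)&(u<165)); 
from cv2 import minAreaRect
q=P[hs[:,1],hs[:,0]][:,:2].astype(np.float32); print("housing",minAreaRect(q))
al=pb&(Z>12)&(Z<125)
q=P[al][:,:2].astype(np.float32); print("pump all",minAreaRect(q), cv2.boxPoints(minAreaRect(q)))
for lo,hi in((80,86),(86,95),(60,72)):
  m=pb&(Z>lo)&(Z<hi)&(u>210)&(u<235);q=P[m][:,:2].astype(np.float32); print(lo,minAreaRect(q) if len(q)>3 else None)
im=cv2.hconcat([cv2.resize(p[150:235,105:275,::-1],None,fx=4.7,fy=4.7,interpolation=2)]); im2=cv2.resize(p[180:262,310:400,::-1],None,fx=3.6,fy=3.6)
c=np.zeros((600,800,3),np.uint8); c[:min(300,im.shape[0]),:im.shape[1]]=im[:300,:]if im.shape[0]>300 else im
c=np.zeros((600,800,3),np.uint8); a=cv2.resize(p[150:230,105:275,::-1],(640,300)); c[:300,:640]=a; c[300:595,:324]=im2[:295]
cv2.imwrite("pics/c1.png",c)
E
```

```text
502 [359.38844622 201.30876494] [340 194] [381 211]
90 [329.14444444 201.37777778] [321 197] [339 206]
21 [384.85714286 199.80952381] [383 198] [387 202]
[[ 572.02351977 -288.53487597   50.        ]] 53.741182885103
[[ 570.30800535 -213.39508972   45.        ]] 46.95508934186771
[[ 578.32721527 -353.16640539   45.        ]] 48.35569497675035
syr line [ 5.5193216e-02 -9.9847567e-01  5.7337921e+02 -2.7610977e+02] ylims -358.18118658067476 -192.65907663633013
52 [169.51923077 187.82692308] [166 185] [173 191]
tab [[581.61270784 170.58122893 122.        ]] 121.32736653529787 [[588.10682305 179.213375   122.        ]
 [574.29903922 162.00675901 122.        ]]
2029 [138.65697388 187.94972893] [118 162] [159 214]
housing ((581.2930908203125, 247.27053833007812), (125.78408813476562, 96.42316436767578), 0.5743713974952698)
pump all ((580.6185913085938, 122.7724838256836), (130.45245361328125, 345.37091064453125), 0.6317742466926575) [[513.4922   294.72824 ]
 [517.3004   -50.621677]
 [647.745    -49.183273]
 [643.93677  296.16666 ]]
80 ((591.8352661132812, 41.99179458618164), (56.60177230834961, 9.850939750671387), 1.970814824104309)
86 ((584.1958618164062, 42.278900146484375), (71.66557312011719, 11.795060157775879), 1.230972170829773)
60 ((583.0380859375, 49.69586181640625), (70.15902709960938, 27.743377685546875), 1.9019230604171753)
```

View pics/c1.png

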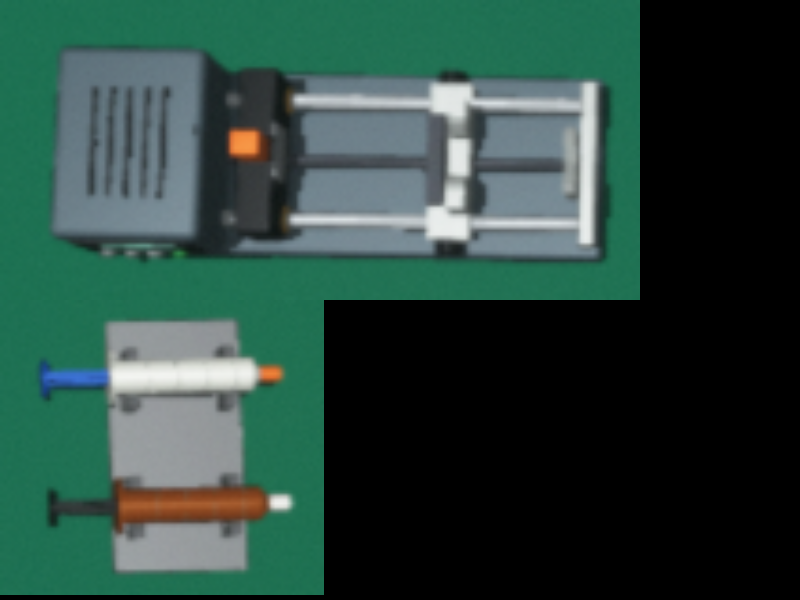

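The crop confirms the choice: white barrel, blue plunger and orange cap, with the amber spare beside it. Pump and syringe both lie nearly along world y. I'll go over the pump for a wrist look on the way.

>>> servo_tool:
  series:
    - [0, [30, -39, 0], [0, 0, -0.14]]
    - [0, [60, -78, 0], [0, 0, -0.28]]
    - [0, [92, -117, 0], [0, 0, -0.42]]
    - [0, [123, -156, 0], [0, 0, -0.56]]
    - [0, [154, -195, 0], [0, 0, -0.7]]
    - [0, [185, -234, 0], [0, 0, -0.84]]
    - [0, [216, -273, 0], [0, 0, -0.98]]
    - [0, [248, -312, 0], [0, 0, -1.12]]

```text
time: 0.9
position: [404.3, 240.0, 302.6]
eef_rot: [-0.0, 0.644, 0.765, 0.0]
force: [-0.0, 0.8, 0.3]
finger_gap: 93.8
grasp_force: 0.0
```

>>> servo_tool:
  series:
    - [0, [30, -39, 0], [0, 0, -0.1]]
    - [0, [60, -78, 0], [0, 0, -0.16]]
    - [0, [92, -117, 0], [0, 0, -0.16]]
    - [0, [123, -156, 0], [0, 0, -0.16]]
    - [0, [154, -195, 0], [0, 0, -0.16]]
    - [0, [160, -200, 0], [0, 0, -0.16]]
    - [0, [160, -200, 0], [0, 0, -0.16]]

```text
time: 1.6
position: [564.3, 40.7, 301.7]
eef_rot: [-0.001, 0.702, 0.712, -0.0]
force: [-0.4, 0.8, -0.2]
finger_gap: 94.0
grasp_force: 0.0
```

```bash
cat >> h.py <<'E'
def yaw(o):
    from scipy.spatial.transform import Rotation as Ro
    w,x,y,z=o["eef_rot"]; r=Ro.from_quat([x,y,z,w]).as_matrix(); return r
E
python3 - <<'E'
from h import *
o=env.get_obs(); C=cal("wrist"); p,d=cams.camera("wrist"); np.savez("w1.npz",p=p,d=d,**{k:v for k,v in zip("fabRt",C)})
print(o["time"],o["position"],yaw(o).round(3).tolist()); print(C[0],(-C[3].T@C[4]).round(1),C[3].round(3).tolist())
cv2.imwrite("pics/w1.png",cv2.resize(p[:,:,::-1],(800,600)))
E
```

```text
1.6 [564.328128    40.66152277 301.71706731] [[-0.013, 1.0, -0.002], [1.0, 0.013, 0.0], [0.001, -0.002, -1.0]]
312.4507062746697 [562.8 124.6 384.6] [[1.0, 0.013, -0.001], [0.012, -0.959, 0.285], [0.003, -0.285, -0.959]]
```

View pics/w1.png

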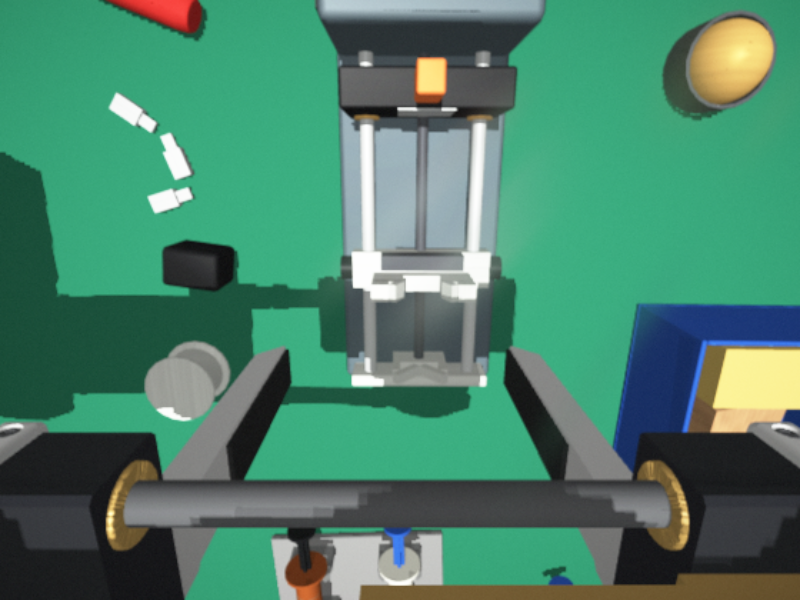

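The wrist view shows the pump from above: orange tab at (431,78), plate cheeks at (388,288) and (459,288), V support at (420,365). The syringe is ahead under the gripper at (398,565).

```bash
python3 - <<'E'
from h import *
z=np.load("w1.npz"); p,d=z["p"],z["d"]; C=(float(z["f"]),float(z["a"]),float(z["b"]),z["R"],z["t"]); P=cloud("wrist",d,C); X,Y,Z=P[...,0],P[...,1],P[...,2]
v,u=np.mgrid[:420,:560]
hsv=cv2.cvtColor(p,cv2.COLOR_RGB2HSV);H,S,V=[hsv[...,i].astype(int) for i in range(3)]
r=(u>225)&(u<365)&(v<275)
t=r&(H<20)&(S>170)&(Z>118); print("tab",t.sum(),np.percentile(P[t],[2,50,98],axis=0).round(1).tolist())
hs=r&(Z>106)&(Z<118)&(v<40);print("hs",hs.sum(),np.percentile(P[hs],[1,50,99],axis=0).round(1).tolist())
for a,b in((255,290),(305,340)):
  m=r&(u>a)&(u<b)&(Z>87.5)&(Z<95)&(v>185)&(v<215); print("cheek",m.sum(),np.percentile(P[m],[1,50,99],axis=0).round(1).tolist())
# rods: bright, fit line
m0=(v>90)&(v<172)&(Z>40)&(S<60)&(V>130)
for a,b in((245,270),(322,350)):
  m=m0&(u>a)&(u<b); l=cv2.fitLine(P[m][:,:2].astype(np.float32),cv2.DIST_HUBER,0,.01,.01).ravel(); print("rod",m.sum(),l,np.median(Z[m]),l[2]+l[0]/l[1]*(45-l[3]))
# profile along column between cheeks and through cheeks
for uu in(270,296,320):
  print(uu,[(vv,*P[vv,uu,1:].round(1)) for vv in range(172,212,2)])
vv=203
print([(uu,*P[vv,uu,[0,2]].round(1)) for uu in range(258,338,3)])
print("base front",[(vv,*P[vv,296,1:].round(1)) for vv in range(245,275,3)])
E
```

```text
tab 82 [[572.2, 162.0, 118.7], [577.7, 163.2, 121.8], [587.6, 177.7, 123.6]]
hs 2611 [[522.7, 198.9, 106.4], [575.1, 203.9, 112.1], [626.8, 210.0, 114.4]]
cheek 246 [[546.2, 36.0, 87.8], [555.0, 42.1, 90.8], [564.8, 47.8, 92.7]]
cheek 250 [[598.2, 36.4, 87.7], [607.6, 42.7, 90.8], [617.2, 48.3, 92.6]]
rod 776 [2.7088649e-03 9.9999630e-01 5.4103973e+02 1.1052524e+02] 48.98660922354594 540.86224
rod 781 [ 8.51187389e-03 -9.99963760e-01  6.19918274e+02  1.11530106e+02] 49.07255654980213 620.4846
270 [(172, np.float64(64.4), np.float64(30.3)), (174, np.float64(62.3), np.float64(30.9)), (176, np.float64(62.8), np.float64(46.5)), (178, np.float64(62.9), np.float64(58.9)), (180, np.float64(62.7), np.float64(68.7)), (182, np.float64(60.4), np.float64(67.6)), (184, np.float64(58.3), np.float64(67.5)), (186, np.float64(56.3), np.float64(68.2)), (188, np.float64(54.2), np.float64(68.1)), (190, np.float64(51.9), np.float64(67.6)), (192, np.float64(47.8), np.float64(58.9)), (194, np.float64(47.1), np.float64(65.4)), (196, np.float64(47.7), np.float64(76.2)), (198, np.float64(47.5), np.float64(83.
[... 2934 characters left out ...]
4(605.5), np.float64(92.0)), (324, np.float64(608.5), np.float64(91.5)), (327, np.float64(611.5), np.float64(91.0)), (330, np.float64(614.4), np.float64(91.0)), (333, np.float64(617.4), np.float64(90.3)), (336, np.float64(632.3), np.float64(29.5))]
base front [(245, np.float64(-19.8), np.float64(42.8)), (248, np.float64(124.6), np.float64(384.6)), (251, np.float64(-26.7), np.float64(44.6)), (254, np.float64(-27.0), np.float64(52.4)), (257, np.float64(-26.6), np.float64(61.3)), (260, np.float64(-30.2), np.float64(61.6)), (263, np.float64(-34.2), np.float64(61.0)), (266, np.float64(-40.3), np.float64(56.4)), (269, np.float64(-44.1), np.float64(56.5)), (272, np.float64(-76.8), np.float64(1.5))]
```

Pump seat: x≈582, plate rear face y≈47.7 (pump origin y≈49), yaw≈+0.5°. Now to the syringe.

>>> servo_tool:
  series:
    - [0, [2, -47, 0], [0, 0, 0.02]]
    - [0, [4, -94, 0], [0, 0, 0.04]]
    - [0, [6, -141, 0], [0, 0, 0.043]]
    - [0, [8, -188, 0], [0, 0, 0.043]]
    - [0, [10, -235, 0], [0, 0, 0.043]]
    - [0, [10, -282, 0], [0, 0, 0.043]]
    - [0, [10, -328, -20], [0, 0, 0.043]]
    - [0, [10, -328, -40], [0, 0, 0.043]]

```text
time: 2.45
position: [573.7, -289.6, 262.7]
eef_rot: [0.002, 0.687, 0.727, -0.001]
force: [0.3, 1.3, 0.2]
finger_gap: 94.0
grasp_force: 0.0
```

```bash
python3 - <<'E'
from h import *
o=env.get_obs(); C=cal("wrist"); p,d=cams.camera("wrist"); P=cloud("wrist",d,C); X,Y,Z=P[...,0],P[...,1],P[...,2]
R=yaw(o);print(o["time"],o["position"],R.round(3).tolist())
v,u=np.mgrid[:420,:560]; hsv=cv2.cvtColor(p,cv2.COLOR_RGB2HSV);H,S,V=[hsv[...,i].astype(int) for i in range(3)]
m=(abs(X-574)<30)&(Z>42)&(Z<72)&(Y>-330)&(Y<-246)&(S<60)&(V>120)
print(m.sum(),P[m].min(0),P[m].max(0))
for a in range(-335,-240,10):
  k=m&(abs(Y-a)<5); 
  if k.sum()>5: print(a,k.sum(),np.percentile(X[k],[3,97]).round(1),np.percentile(Z[k],98).round(1))
b=(H>100)&(H<125)&(S>120)&(abs(X-574)<35)&(Z>25)&(Z<70)
print("plunger",np.percentile(P[b],[1,50,99],axis=0).round(1).tolist() if b.sum() else 0)
uu=int(np.median(u[b]))if b.sum() else 280; print([(vv,*P[vv,uu].round(1)) for vv in range(int(v[b].min()),330,6)])
cv2.imwrite("pics/w2.png",cv2.resize(p[:,:,::-1],(800,600)))
E
```

```text
2.45 [ 573.7423269  -289.56349567  262.68357197] [[-0.056, 0.998, 0.002], [0.998, 0.056, -0.003], [-0.004, 0.001, -1.0]]
2163 [ 549.66343493 -329.9660277    42.02862172] [ 590.80187913 -246.01621769   60.32947176]
-325 220 [561.8 584.8] 59.0
-315 228 [561.3 584.3] 59.0
-305 231 [560.9 583.6] 58.8
-295 232 [560.4 583. ] 58.8
-285 241 [560.  582.3] 58.9
-275 244 [559.7 581.6] 58.7
-265 273 [554.  581.4] 58.6
-255 386 [551.7 589.4] 58.9
-245 108 [558.6 580.8] 58.8
plunger [[539.9, -581.5, 26.1], [566.6, -216.1, 47.6], [576.5, -193.1, 59.2]]
[(101, np.float64(565.9), np.float64(-193.3), np.float64(59.1)), (107, np.float64(566.1), np.float64(-198.0), np.float64(50.1)), (113, np.float64(566.3), np.float64(-203.2), np.float64(52.4)), (119, np.float64(566.6), np.float64(-208.3), np.float64(50.6)), (125, np.float64(566.9), np.float64(-213.6), np.float64(50.5)), (131, np.float64(567.2), np.float64(-218.9), np.float64(50.5)), (137, np.float64(567.5), np.float64(-224.1), np.float64(51.9)), (143, np.float64(567.7), np.float64(-229.6), np.float64(50.4)), (149, np.float64(568.0), np.float64(-235.1)
[... 1230 characters left out ...]
0.6)), (269, np.float64(574.6), np.float64(-358.0), np.float64(51.5)), (275, np.float64(576.1), np.float64(-391.7), np.float64(2.3)), (281, np.float64(576.5), np.float64(-400.5), np.float64(1.3)), (287, np.float64(577.0), np.float64(-409.1), np.float64(0.8)), (293, np.float64(577.4), np.float64(-416.9), np.float64(1.9)), (299, np.float64(577.9), np.float64(-425.9), np.float64(1.1)), (305, np.float64(578.4), np.float64(-434.7), np.float64(1.1)), (311, np.float64(578.8), np.float64(-442.4), np.float64(2.5)), (317, np.float64(579.3), np.float64(-452.4), np.float64(1.0)), (323, np.float64(579.8), np.float64(-462.0), np.float64(0.2)), (329, np.float64(580.3), np.float64(-470.6), np.float64(0.9))]
```

View pics/w2.png

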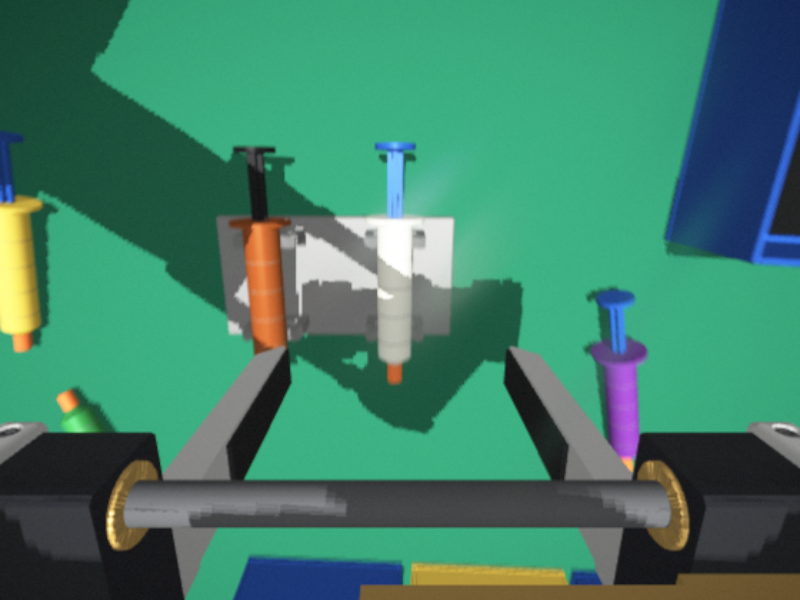

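The white syringe lies between the fingers ahead, with its axis at (395,270) in the picture. It measures x=571.4 at y=-288 with yaw 3.1°, flange mid at y≈-241. Descend and grip.

>>> servo_tool:
  series:
    - [90, [-2, 1.5, -40], [0, 0, 0]]
    - [90, [-2, 1.5, -80], [0, 0, 0]]
    - [90, [-2, 1.5, -110], [0, 0, 0]]
    - [90, [-2, 1.5, -130], [0, 0, 0]]
    - [90, [-2, 1.5, -139], [0, 0, 0]]
    - [90, [-2, 1.5, -139], [0, 0, 0]]
  force: 20

```text
time: 3.1
position: [571.5, -282.4, 123.2]
eef_rot: [-0.001, 0.685, 0.728, -0.0]
force: [-1.2, 0.8, 0.0]
finger_gap: 61.1
grasp_force: 0.0
```

>>> servo_tool:
  series:
    - [160, [0, 0, 0], [0, 0, 0]]
    - [190, [0, 0, 0], [0, 0, 0]]
    - [210, [0, 0, 0], [0, 0, 0]]
    - [230, [0, 0, 0], [0, 0, 0]]
    - [255, [0, 0, 0], [0, 0, 0]]
    - [255, [0, 0, 0], [0, 0, 0]]

```text
time: 3.7
position: [571.9, -284.9, 124.1]
eef_rot: [0.0, 0.686, 0.728, 0.0]
force: [0.4, -1.4, 1.4]
finger_gap: 23.5
grasp_force: 20.0
```

>>> servo_tool:
  series:
    - [255, [0, 0, 10], [0, 0, 0]]
    - [255, [0, 0, 35], [0, 0, 0]]
    - [255, [0, 0, 70], [0, 0, 0]]
    - [255, [0, 0, 95], [0, 0, 0]]
    - [255, [3, 35, 95], [0, 0, -0.02]]
    - [255, [5, 75, 95], [0, 0, -0.046]]
    - [255, [6, 115, 95], [0, 0, -0.046]]
    - [255, [8, 155, 95], [0, 0, -0.046]]

```text
time: 4.5
position: [579.4, -128.4, 219.2]
eef_rot: [0.0, 0.703, 0.711, 0.0]
force: [0.6, 0.2, -2.1]
finger_gap: 23.2
grasp_force: 20.0
```

>>> servo_tool:
  series:
    - [255, [0, 40, 0], [0, 0, 0]]
    - [255, [1, 80, 0], [0, 0, 0]]
    - [255, [2, 115, 0], [0, 0, 0]]
    - [255, [3, 135, 0], [0, 0, 0]]
    - [255, [3, 145, -5], [0, 0, 0]]
    - [255, [3, 145, -10], [0, 0, 0]]
    - [255, [3, 145, -10], [0, 0, 0]]

```text
time: 5.2
position: [582.2, 14.6, 207.7]
eef_rot: [-0.0, 0.703, 0.712, -0.001]
force: [-0.3, -0.0, -2.0]
finger_gap: 23.6
grasp_force: 20.0
```

```bash
cat > look.py <<'E'
from h import *
import sys
o=env.get_obs(); C=cal("wrist"); p,d=cams.camera("wrist"); P=cloud("wrist",d,C); X,Y,Z=P[...,0],P[...,1],P[...,2]
R=yaw(o);print(o["time"],o["position"].round(1),R.round(3).tolist(),o["force"].round(1),o["finger_gap"])
v,u=np.mgrid[:420,:560]; hsv=cv2.cvtColor(p,cv2.COLOR_RGB2HSV);H,S,V=[hsv[...,i].astype(int) for i in range(3)]
m=(abs(X-582)<45)&(Z>86)&(Z<94)&(Y>30)&(Y<52)&(S<70)
if m.sum()>20: print("cheeks",m.sum(),np.percentile(P[m],[1,99],axis=0).round(1).tolist())
b=(H>100)&(H<125)&(S>120)&(abs(X-582)<30)&(Z>60)&(v<300)&(Y<130)
print("plunger",np.percentile(P[b],[2,50,98],axis=0).round(1).tolist())
zt=o["position"][2]-78
w=(abs(X-582)<30)&(Z>zt-5)&(Z<zt+30)&(S<70)&(V>100)&(Y<70)&(v<300)
for a in range(-35,65,6):
  k=w&(abs(Y-a)<2)
  if k.sum()>8: print(a,k.sum(),np.percentile(X[k],[3,97]).round(1),(np.percentile(X[k],[3,97]).mean()).round(1),np.percentile(Z[k],95).round(1))
cv2.imwrite(f"pics/{sys.argv[1]}.png",cv2.resize(p[:,:,::-1],(800,600)))
E
python3 look.py w3
```

```text
5.2 [582.2  14.6 207.7] [[-0.013, 1.0, -0.002], [1.0, 0.013, -0.001], [-0.001, -0.002, -1.0]] [-0.3 -0.  -2. ] 23.551125822603442
cheeks 919 [[545.8, 35.9, 86.6], [617.0, 48.3, 92.7]]
plunger [[571.2, 61.5, 129.4], [581.0, 90.5, 131.7], [590.7, 106.4, 290.5]]
1 72 [569.7 592.7] 581.2 139.8
7 273 [570.6 592.4] 581.5 141.8
13 266 [571.1 592.3] 581.7 141.7
19 288 [570.6 592. ] 581.3 141.8
25 1536 [558.2 604.2] 581.2 158.2
31 295 [570.6 592.3] 581.5 141.7
37 312 [570.1 592.1] 581.1 141.7
43 317 [570.1 591.8] 581.0 141.6
49 331 [570.2 592.2] 581.2 141.7
55 128 [570.9 591. ] 581.0 141.7
61 867 [563.6 598.6] 581.1 148.8
```

View pics/w3.png

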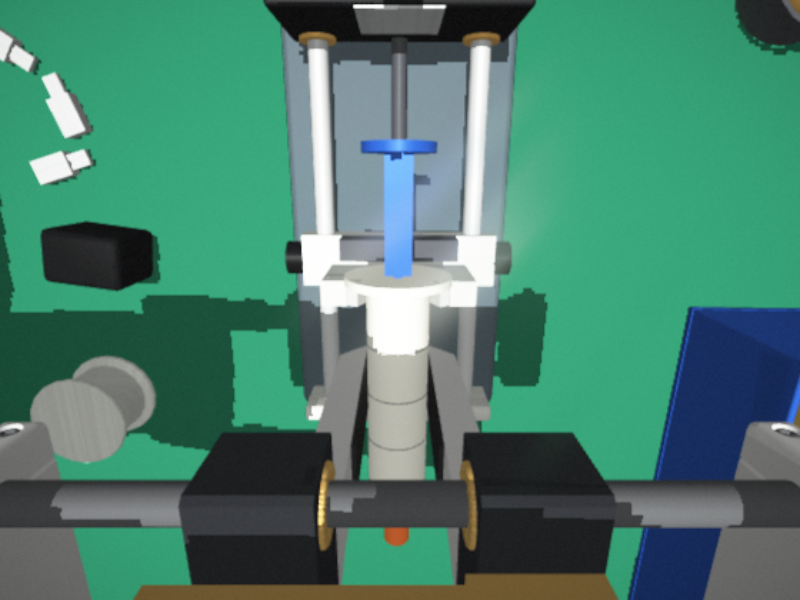

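The picture shows the syringe held level, flange at (398,280) just behind and above the plate cheeks at (335,290) and (462,290). Lateral alignment is within 0.3 mm. Lower to axis z≈95, then feel for the plate.

>>> servo_tool:
  series:
    - [255, [0, -2, -10], [0, 0, 0]]
    - [255, [0, -5, -20], [0, 0, 0]]
    - [255, [0, -6, -29], [0, 0, 0]]
    - [255, [0, -6, -34], [0, 0, 0]]
    - [255, [0, -6, -34], [0, 0, 0]]
    - [255, [0, -6, -34], [0, 0, 0]]
  force: 12

```text
time: 5.85
position: [582.8, 9.3, 174.5]
eef_rot: [-0.0, 0.703, 0.712, -0.0]
force: [0.2, 0.4, -0.4]
finger_gap: 23.4
grasp_force: 12.0
```

>>> servo_tool:
  series:
    - [255, [0, -0.5, 0], [0, 0, 0]]
    - [255, [0, -1, 0], [0, 0, 0]]
    - [255, [0, -1.5, 0], [0, 0, 0]]
    - [255, [0, -2, 0], [0, 0, 0]]
    - [255, [0, -2, 0], [0, 0, 0]]

```text
time: 6.35
position: [582.8, 7.3, 174.8]
eef_rot: [0.0, 0.702, 0.712, 0.0]
force: [-0.0, -0.7, -0.8]
finger_gap: 23.5
grasp_force: 12.0
```

>>> servo_tool:
  series:
    - [255, [0, -0.4, 0], [0, 0, 0]]
    - [255, [0, -0.8, 0], [0, 0, 0]]
    - [255, [0, -0.8, 0], [0, 0, 0]]

```text
time: 6.65
position: [582.8, 6.4, 174.7]
eef_rot: [0.0, 0.702, 0.712, 0.0]
force: [-0.1, 0.0, -0.5]
finger_gap: 23.5
grasp_force: 12.0
```

>>> servo_tool:
  series:
    - [255, [0, -0.4, 0], [0, 0, 0]]
    - [255, [0, -0.8, 0], [0, 0, 0]]
    - [255, [0, -0.8, 0], [0, 0, 0]]

```text
time: 6.95
position: [582.8, 5.6, 174.7]
eef_rot: [0.0, 0.703, 0.712, 0.0]
force: [-0.6, -0.4, -1.2]
finger_gap: 23.2
grasp_force: 12.0
```

>>> servo_tool:
  series:
    - [255, [0, -0.3, 0], [0, 0, 0]]
    - [255, [0, -0.6, 0], [0, 0, 0]]
    - [255, [0, -0.6, 0], [0, 0, 0]]

```text
time: 7.25
position: [582.8, 5.4, 174.7]
eef_rot: [-0.0, 0.703, 0.712, 0.0]
force: [0.8, 0.6, -1.5]
finger_gap: 23.5
grasp_force: 12.0
```

>>> servo_tool:
  series:
    - [255, [0, -0.3, 0], [0, 0, 0]]
    - [255, [0, -0.6, 0], [0, 0, 0]]
    - [255, [0, -0.6, 0], [0, 0, 0]]

```text
time: 7.55
position: [582.8, 5.1, 174.6]
eef_rot: [-0.0, 0.703, 0.712, 0.001]
force: [1.0, 3.2, -1.6]
finger_gap: 23.3
grasp_force: 12.0
```

>>> servo_tool:
  series:
    - [255, [0, -0.2, 0], [0, 0, 0]]
    - [255, [0, -0.4, 0], [0, 0, 0]]
    - [255, [0, -0.4, 0], [0, 0, 0]]

```text
time: 7.85
position: [582.7, 5.0, 174.6]
eef_rot: [-0.001, 0.703, 0.712, 0.001]
force: [0.0, 4.5, -1.8]
finger_gap: 23.2
grasp_force: 12.0
```

Contact with the plate felt at y≈5.1 (3–4.5 N). Back off slightly and slide down.

>>> servo_tool:
  series:
    - [255, [0, 0.9, 0], [0, 0, 0]]
    - [255, [0, 0.9, -2], [0, 0, 0]]
    - [255, [0, 0.9, -4], [0, 0, 0]]
    - [255, [0, 0.9, -6], [0, 0, 0]]
    - [255, [0, 0.9, -7], [0, 0, 0]]
    - [255, [0, 0.9, -7], [0, 0, 0]]

```text
time: 8.45
position: [582.8, 5.0, 167.6]
eef_rot: [-0.0, 0.703, 0.712, 0.0]
force: [0.5, 3.8, 1.4]
finger_gap: 23.3
grasp_force: 12.0
```

>>> servo_tool:
  series:
    - [255, [0, 0, -1], [0, 0, 0]]
    - [255, [0, 0, -2], [0, 0, 0]]
    - [255, [0, 0, -3], [0, 0, 0]]
    - [255, [0, 0, -4], [0, 0, 0]]
    - [255, [0, 0, -4], [0, 0, 0]]

```text
time: 8.95
position: [582.8, 5.1, 163.6]
eef_rot: [-0.0, 0.703, 0.712, 0.0]
force: [0.0, 4.0, 2.1]
finger_gap: 23.8
grasp_force: 12.0
```

>>> servo_tool:
  series:
    - [255, [0, 0.5, 0], [0, 0, 0]]
    - [255, [0, 0.5, -1], [0, 0, 0]]
    - [255, [0, 0.5, -2], [0, 0, 0]]
    - [255, [0, 0.5, -2], [0, 0, 0]]

```text
time: 9.35
position: [582.7, 5.3, 161.5]
eef_rot: [0.0, 0.702, 0.712, -0.0]
force: [0.7, 2.3, 0.0]
finger_gap: 23.3
grasp_force: 12.0
```

>>> servo_tool:
  series:
    - [255, [0, 0.3, -1], [0, 0, 0]]
    - [255, [0, 0.3, -2], [0, 0, 0]]
    - [255, [0, 0.3, -3], [0, 0, 0]]
    - [255, [0, 0.3, -3], [0, 0, 0]]

```text
time: 9.75
position: [582.6, 5.5, 158.4]
eef_rot: [0.0, 0.702, 0.712, -0.0]
force: [0.6, 0.3, -0.6]
finger_gap: 23.6
grasp_force: 12.0
```

>>> servo_tool:
  series:
    - [255, [0, 0, -0.7], [0, 0, 0]]
    - [255, [0, 0, -1.4], [0, 0, 0]]
    - [255, [0, 0, -2], [0, 0, 0]]
    - [255, [0, 0, -2], [0, 0, 0]]

```text
time: 10.15
position: [582.7, 5.7, 156.6]
eef_rot: [-0.0, 0.702, 0.712, -0.0]
force: [0.6, 1.3, -1.0]
finger_gap: 23.6
grasp_force: 12.0
```

Axis is now at 78.6 with no vertical resistance, so the flange is in the groove. Final millimetres.

>>> servo_tool:
  series:
    - [255, [0, 0, -0.6], [0, 0, 0]]
    - [255, [0, 0, -1.2], [0, 0, 0]]
    - [255, [0, 0, -1.8], [0, 0, 0]]
    - [255, [0, 0, -2.4], [0, 0, 0]]
    - [255, [0, 0, -2.4], [0, 0, 0]]

```text
time: 10.65
position: [582.7, 5.9, 154.4]
eef_rot: [-0.0, 0.703, 0.712, 0.0]
force: [-1.2, 0.3, 1.5]
finger_gap: 23.3
grasp_force: 12.0
```

>>> servo_tool:
  series:
    - [255, [0, 0, -0.4], [0, 0, 0]]
    - [255, [0, 0, -0.8], [0, 0, 0]]
    - [255, [0, 0, -0.8], [0, 0, 0]]

```text
time: 10.95
position: [582.7, 5.9, 154.0]
eef_rot: [0.0, 0.703, 0.712, 0.0]
force: [-1.8, 1.5, 4.9]
finger_gap: 24.0
grasp_force: 12.0
```

Bottomed out with about 5 N. Release, rise and look.

>>> servo_tool:
  series:
    - [240, [0, 0, 0.3], [0, 0, 0]]
    - [120, [0, 0, 0.3], [0, 0, 0]]
    - [110, [0, 0, 0.3], [0, 0, 0]]
    - [110, [0, 0, 0.3], [0, 0, 0]]
    - [110, [0, 0, 20], [0, 0, 0]]
    - [110, [0, 0, 50], [0, 0, 0]]
    - [110, [0, 0, 90], [0, 0, 0]]
    - [110, [0, 0, 90], [0, 0, 0]]

```text
time: 11.75
position: [585.7, 5.5, 248.7]
eef_rot: [0.004, 0.702, 0.712, 0.003]
force: [0.6, -0.8, -0.3]
finger_gap: 53.5
grasp_force: 0.0
```

```bash
sed -i 's/^zt=.*/zt=75/' look.py; python3 look.py w4
```

```text
11.75 [585.7   5.5 248.7] [[-0.013, 1.0, 0.011], [1.0, 0.013, -0.001], [-0.001, 0.011, -1.0]] [ 0.6 -0.8 -0.3] 53.490210315907994
cheeks 1312 [[546.0, 30.7, 86.1], [617.0, 51.8, 93.3]]
plunger [[570.3, 68.4, 75.8], [580.9, 89.2, 80.0], [591.4, 97.7, 331.4]]
-35 141 [563.8 600.3] 582.0 88.4
-29 207 [562.6 602.3] 582.5 88.0
-23 115 [571.5 592.9] 582.2 88.5
-17 120 [571.1 593.2] 582.1 88.0
-11 120 [570.7 593.1] 581.9 88.6
-5 123 [571.2 592.6] 581.9 88.4
1 128 [570.3 592.6] 581.5 88.3
7 125 [571.  593.2] 582.1 88.0
13 130 [570.4 592.4] 581.4 88.1
19 129 [570.4 592.3] 581.4 88.4
25 130 [571.2 592.1] 581.7 88.3
31 136 [570.6 592.7] 581.6 88.2
37 300 [553.8 609.6] 581.7 91.7
43 372 [553.9 610.1] 582.0 91.6
49 315 [553.5 610.5] 582.0 95.6
```

View pics/w4.png

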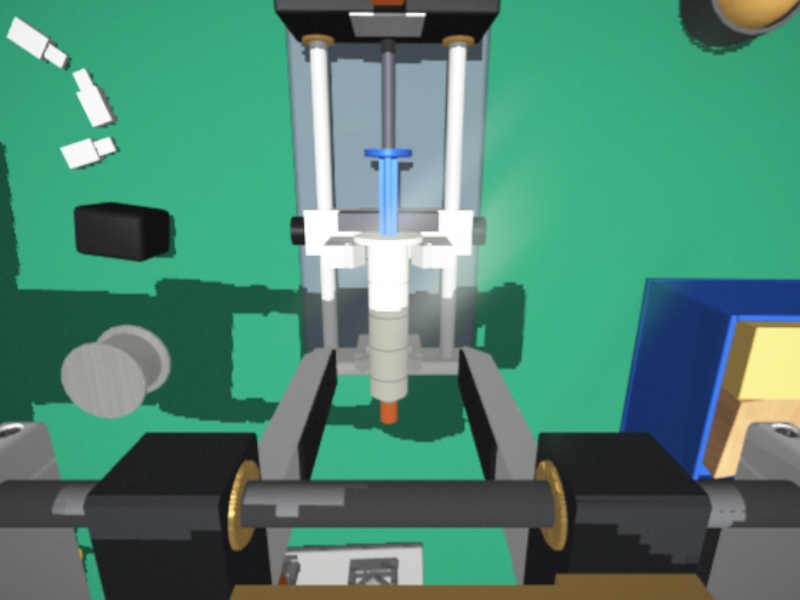

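The picture shows the syringe seated (flange at (388,240) behind the plate, barrel along the slot, level, axis z≈75, x≈581.8). The plunger head rear is at y≈98, with a ~60 mm gap to the pusher face. Now over to the tab.

>>> servo_tool:
  series:
    - [110, [-1, 40, 0], [0, 0, 0]]
    - [110, [-2, 80, 0], [0, 0, 0]]
    - [110, [-2, 120, 0], [0, 0, 0]]
    - [110, [-2, 150, 0], [0, 0, 0]]
    - [110, [-2, 164, 0], [0, 0, 0]]
    - [110, [-2, 164, 0], [0, 0, 0]]
    - [110, [-2, 164, 0], [0, 0, 0]]

```text
time: 12.5
position: [580.6, 168.9, 242.6]
eef_rot: [0.0, 0.702, 0.712, -0.001]
force: [-0.3, 0.4, -0.2]
finger_gap: 53.6
grasp_force: 0.0
```

```bash
python3 - <<'E'
from h import *
o=env.get_obs(); C=cal("wrist"); p,d=cams.camera("wrist"); P=cloud("wrist",d,C); X,Y,Z=P[...,0],P[...,1],P[...,2]
print(o["time"],o["position"],o["force"],yaw(o).round(3).tolist())
hsv=cv2.cvtColor(p,cv2.COLOR_RGB2HSV);H,S,V=[hsv[...,i].astype(int) for i in range(3)]
m=(H<20)&(S>170)&(Z>116)&(Z<128)&(abs(X-581)<25)&(abs(Y-170)<25); print(m.sum(),np.percentile(P[m],[1,50,99],axis=0).round(1).tolist())
E
```

```text
12.5 [580.55028975 168.9041878  242.64586732] [-0.28758216  0.39990459 -0.23678473] [[-0.013, 1.0, -0.001], [1.0, 0.013, -0.001], [-0.001, -0.001, -1.0]]
517 [[573.0, 163.5, 116.5], [580.7, 172.5, 122.7], [587.8, 180.4, 124.2]]
```

>>> servo_tool:
  series:
    - [110, [0, 2.5, -20], [0, 0, 0]]
    - [110, [0, 2.5, -40], [0, 0, 0]]
    - [110, [0, 2.5, -50], [0, 0, 0]]
    - [160, [0, 2.5, -50], [0, 0, 0]]
    - [200, [0, 2.5, -50], [0, 0, 0]]
    - [255, [0, 2.5, -50], [0, 0, 0]]
    - [255, [0, 2.5, -50], [0, 0, 0]]
    - [255, [0, 2.5, -50], [0, 0, 0]]
  force: 20

```text
time: 13.35
position: [581.1, 172.4, 194.2]
eef_rot: [0.0, 0.702, 0.712, 0.001]
force: [-0.6, 0.3, 0.5]
finger_gap: 17.2
grasp_force: 0.0
```

>>> servo_tool:
  series:
    - [255, [0, -6, 0], [0, 0, 0]]
    - [255, [0, -14, 0], [0, 0, 0]]
    - [255, [0, -22, 0], [0, 0, 0]]
    - [255, [0, -30, 0], [0, 0, 0]]
    - [255, [0, -36, 0], [0, 0, 0]]
    - [255, [0, -40, 0], [0, 0, 0]]
    - [255, [0, -40, 0], [0, 0, 0]]

```text
time: 14.05
position: [581.1, 130.7, 194.2]
eef_rot: [0.001, 0.703, 0.711, 0.0]
force: [-0.5, 1.4, 5.3]
finger_gap: 15.7
grasp_force: 20.0
```

>>> servo_tool:
  series:
    - [255, [0, -5, 0], [0, 0, 0]]
    - [255, [0, -10, 0], [0, 0, 0]]
    - [255, [0, -14, 0], [0, 0, 0]]
    - [255, [0, -16, 0], [0, 0, 0]]
    - [255, [0, -16, 0], [0, 0, 0]]

```text
time: 14.55
position: [581.2, 115.1, 194.2]
eef_rot: [0.001, 0.703, 0.711, 0.0]
force: [-1.0, 1.4, 5.2]
finger_gap: 15.8
grasp_force: 20.0
```

```bash
python3 - <<'E'
from h import *
o=env.get_obs(); p,d=cams.camera("top"); C=cal("top"); print(o["time"],o["position"],o["force"])
c,d2=cams.camera("scene")
out=np.zeros((600,800,3),np.uint8)
out[:,:]=cv2.resize(c[130:250,260:420,::-1],(800,600),interpolation=cv2.INTER_CUBIC); cv2.imwrite("pics/s5.png",out)
# gap from scene cloud: blue head rear & pusher front
P=cloud("scene",d2); hsv=cv2.cvtColor(c,cv2.COLOR_RGB2HSV);H,S,V=[hsv[...,i].astype(int) for i in range(3)]
X,Y,Z=P[...,0],P[...,1],P[...,2]
b=(H>100)&(H<125)&(S>120)&(abs(X-582)<20)&(Z>58)&(Z<95)&(Y>60)&(Y<125); print("head",np.percentile(P[b],[2,50,98],axis=0).round(1).tolist())
k=(V<70)&(abs(X-582)<52)&(Z>60)&(Z<86)&(Y>85)&(Y<150); print("pusher",k.sum(),np.percentile(P[k],[2,25,50,98],axis=0).round(1).tolist())
E
```

```text
14.55 [581.22568152 115.06124085 194.17580994] [-0.95346361  1.44819794  5.20737594]
head [[570.3, 73.2, 63.6], [584.9, 94.4, 77.9], [593.5, 100.2, 86.8]]
pusher 149 [[533.1, 97.6, 60.5], [548.7, 100.8, 67.5], [603.2, 102.8, 74.9], [632.6, 122.1, 85.9]]
```

About 3 mm to go; drag reads about 1.5 N. Small steps now.

>>> servo_tool:
  series:
    - [255, [0, -0.7, 0], [0, 0, 0]]
    - [255, [0, -1.4, 0], [0, 0, 0]]
    - [255, [0, -2, 0], [0, 0, 0]]
    - [255, [0, -2, 0], [0, 0, 0]]

```text
time: 15.05
position: [581.2, 113.4, 194.2]
eef_rot: [0.001, 0.703, 0.711, 0.0]
force: [-0.0, 2.6, 5.6]
finger_gap: 16.2
grasp_force: 20.0
```

>>> servo_tool:
  series:
    - [255, [0, -0.4, 0], [0, 0, 0]]
    - [255, [0, -0.8, 0], [0, 0, 0]]
    - [255, [0, -0.8, 0], [0, 0, 0]]

```text
time: 15.35
position: [581.2, 112.7, 194.2]
eef_rot: [0.001, 0.703, 0.711, 0.001]
force: [-0.9, 2.7, 5.9]
finger_gap: 15.7
grasp_force: 20.0
```

>>> servo_tool:
  series:
    - [255, [0, -0.3, 0], [0, 0, 0]]
    - [255, [0, -0.6, 0], [0, 0, 0]]
    - [255, [0, -0.6, 0], [0, 0, 0]]

```text
time: 15.65
position: [581.2, 112.1, 194.2]
eef_rot: [0.001, 0.703, 0.712, 0.001]
force: [1.1, 1.6, 5.3]
finger_gap: 16.2
grasp_force: 20.0
```

>>> servo_tool:
  series:
    - [255, [0, -0.3, 0], [0, 0, 0]]
    - [255, [0, -0.6, 0], [0, 0, 0]]
    - [255, [0, -0.6, 0], [0, 0, 0]]

```text
time: 15.95
position: [581.2, 111.5, 194.2]
eef_rot: [0.001, 0.703, 0.712, 0.001]
force: [0.5, 1.6, 4.8]
finger_gap: 15.8
grasp_force: 20.0
```

>>> servo_tool:
  series:
    - [255, [0, -0.3, 0], [0, 0, 0]]
    - [255, [0, -0.6, 0], [0, 0, 0]]
    - [255, [0, -0.6, 0], [0, 0, 0]]

```text
time: 16.25
position: [581.2, 111.1, 194.2]
eef_rot: [0.0, 0.703, 0.711, 0.001]
force: [0.6, 2.6, 4.4]
finger_gap: 16.1
grasp_force: 20.0
```

>>> servo_tool:
  series:
    - [255, [0, -0.3, 0], [0, 0, 0]]
    - [255, [0, -0.5, 0], [0, 0, 0]]
    - [255, [0, -0.5, 0], [0, 0, 0]]

```text
time: 16.55
position: [581.2, 110.7, 194.2]
eef_rot: [0.0, 0.703, 0.711, 0.001]
force: [0.2, 1.7, 5.2]
finger_gap: 15.9
grasp_force: 20.0
```

>>> servo_tool:
  series:
    - [255, [0, -0.3, 0], [0, 0, 0]]
    - [255, [0, -0.5, 0], [0, 0, 0]]
    - [255, [0, -0.5, 0], [0, 0, 0]]

```text
time: 16.85
position: [581.3, 110.6, 194.2]
eef_rot: [0.0, 0.703, 0.711, 0.001]
force: [0.7, 4.7, 5.0]
finger_gap: 15.6
grasp_force: 20.0
```

>>> servo_tool:
  series:
    - [255, [0, -0.2, 0], [0, 0, 0]]
    - [255, [0, -0.4, 0], [0, 0, 0]]
    - [255, [0, -0.4, 0], [0, 0, 0]]

```text
time: 17.15
position: [581.2, 110.6, 194.2]
eef_rot: [-0.0, 0.703, 0.711, 0.001]
force: [0.4, 5.1, 4.9]
finger_gap: 15.6
grasp_force: 20.0
```

Snug at about 5 N. Hold a moment.

>>> servo_tool:
  series:
    - [255, [0, -0.1, 0], [0, 0, 0]]
    - [255, [0, -0.1, 0], [0, 0, 0]]
    - [255, [0, -0.1, 0], [0, 0, 0]]
    - [255, [0, -0.1, 0], [0, 0, 0]]
    - [255, [0, -0.1, 0], [0, 0, 0]]

```text
time: 17.65
position: [581.2, 110.5, 194.2]
eef_rot: [-0.0, 0.703, 0.711, 0.001]
force: [-0.2, 4.8, 5.3]
finger_gap: 15.7
grasp_force: 20.0
```

>>> servo_tool:
  series:
    - [255, [0, 0.3, 0], [0, 0, 0]]
    - [200, [0, 0.3, 0], [0, 0, 0]]
    - [140, [0, 0.3, 0], [0, 0, 0]]
    - [110, [0, 0.3, 0], [0, 0, 0]]
    - [110, [0, 0.3, 0], [0, 0, 0]]
    - [110, [0, 0.3, 25], [0, 0, 0]]
    - [110, [0, 0.3, 65], [0, 0, 0]]
    - [110, [0, 0.3, 90], [0, 0, 0]]

```text
time: 18.45
position: [581.3, 110.3, 285.6]
eef_rot: [0.001, 0.703, 0.712, 0.001]
force: [0.6, -0.2, 0.4]
finger_gap: 53.3
grasp_force: 0.0
```

>>> servo_tool:
  series:
    - [110, [0, -40, 0], [0, 0, 0]]
    - [110, [0, -80, 0], [0, 0, 0]]
    - [110, [0, -100, 0], [0, 0, 0]]
    - [110, [0, -100, 0], [0, 0, 0]]
    - [110, [0, -100, 0], [0, 0, 0]]

```text
time: 18.95
position: [580.6, 10.4, 283.3]
eef_rot: [-0.0, 0.703, 0.711, 0.0]
force: [-0.4, -0.5, 0.1]
finger_gap: 53.2
grasp_force: 0.0
```

```bash
sed -i 's/(v<300)&(Y<130)/(v<300)\&(Y<105)\&(Z<100)/' look.py; cat >> look.py <<'E'
k=(V<75)&(abs(X-582)<50)&(Z>82)&(Z<92)&(Y>85)&(Y<160); print("pusher top",np.percentile(P[k],[2,50,98],axis=0).round(1).tolist())
E
python3 look.py w6
```

```text
18.95 [580.6  10.4 283.3] [[-0.012, 1.0, -0.0], [1.0, 0.012, 0.001], [0.001, -0.0, -1.0]] [-0.4 -0.5  0.1] 53.22906111831782
cheeks 995 [[546.2, 30.8, 86.1], [616.7, 51.0, 93.7]]
plunger [[569.7, 80.8, 76.3], [580.4, 94.5, 82.7], [592.5, 96.3, 88.9]]
-35 122 [563.3 599.5] 581.4 88.3
-29 161 [562.4 602.1] 582.3 88.1
-23 97 [570.9 592.7] 581.8 88.2
-17 90 [570.9 593.4] 582.2 88.7
-11 95 [571.7 592.5] 582.1 88.4
-5 95 [571.7 593.1] 582.4 88.1
1 93 [570.9 592.9] 581.9 88.0
7 97 [570.9 592.8] 581.9 88.3
13 103 [569.9 592.6] 581.2 88.2
19 99 [569.8 592.5] 581.2 88.0
25 112 [570.1 593.2] 581.7 88.2
31 110 [570.1 593. ] 581.6 88.6
37 252 [553.7 610.1] 581.9 91.8
43 287 [553.3 609.6] 581.4 92.0
49 359 [554.6 610.1] 582.3 95.3
pusher top [[534.3, 97.5, 87.0], [567.1, 99.3, 88.6], [614.5, 121.1, 89.8]]
```

View pics/w6.png

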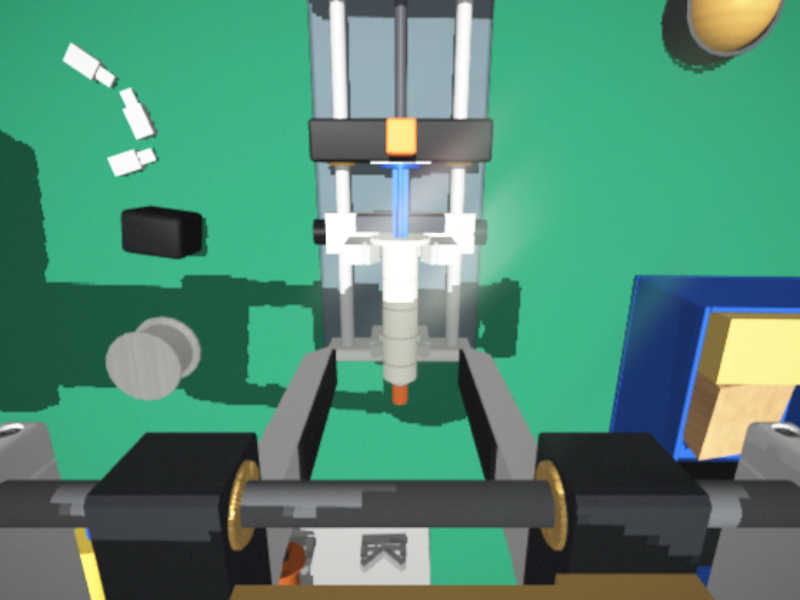

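The pusher's face (400,162) touches the blue plunger head, the syringe is still seated, and the arm is clear of everything.

```bash
python3 -c "
from plant import job
print(job.finish_job())"
```

```text
the job is handed in; nothing more can be done
None
```

The white syringe is seated in the dispenser and released, the pusher was pressed against the plunger at about 5 N and left touching it, and the job is handed in; the hand-in returned no verdict.

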